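# Index the drilling jig to the next hole

### The job

The pine box front lies in the drilling jig with its first two holes drilled: first swing the jig's keeper bar shut over its end until it clicks into its catch, then pull up the index plunger on the drill-guide carriage, slide the carriage on to the very next hole of the rail (towards the keeper bar), and push the pin fully home in that hole. The plunger's spring is too soft to seat the pin by itself, so finish still holding the knob, pressed all the way down and not let go, ready for the drill. Leave the box front lying flat in the jig and the other things about the bench where they are.

Things in the scene. Friction and masses are not known exactly. Their poses are not given: they have to be found in the camera images.
- jig: Drilling jig fixed to the bench: plywood base 18 mm thick, from -150 to +125 mm in its x and -235 to +220 mm in its y; origin on the bench surface, y axis along the rail, z up. Besides rail, carriage and keeper the highest parts are an aluminium toe cleat over the panel's -y end (45 mm high) and the keeper's catch block.
- next_hole (a point): Centre of the rail hole that the pin must go into, on the rail's top face 64 mm above the bench, at (85, -20) mm in the jig's frame. The rail is a level 30 mm square steel tube, 400 mm long, along the jig's y, with six 10 mm holes at y = -100, -60, -20, 20, 60, 100 mm. Its end brackets at y = +-182 mm rise to 70 mm.
- carriage (a joint): Drill-guide carriage, an aluminium saddle 64 mm long on the rail: its slide along the jig's +y, m. 0 = the hole it starts in (jig y = -60 mm), 0.040 = next hole, range -0.08 to 0.20; friction about 1.5 N. Top 74.5 mm above the bench; a 42 mm wide arm reaches from it 145 mm towards the jig's -x, over the panel, with a drill bush 79 mm high.
- plunger (a joint): Sprung index plunger on the carriage, travel up, m: 0 = fully home (knob down on its sleeve), range 0 to 0.018. Left alone it stands about 0.004 up, pin loosely in the hole. Pressing it to 0 takes about 3 N, pulling it to 0.014 about 6 N; there the 8 mm round-nosed pin is clear of the rail. Let go between holes it rides on the rail at 0.014, over a hole it drops in.
- knob: Black cylindrical knob of the plunger, 28 mm in diameter, 24 mm tall, axis vertical; origin at its centre, over the rail's axis, 112.5 mm above the bench when home (it rises by the plunger's value and moves with the carriage). Under it is only a 16 mm sleeve, so fingers have free room around it down to 82 mm above the bench. Grip it from above.
- keeper (a joint): Keeper bar hinge, rad: 0 = shut across the panel (bar along the jig's x, against its end lug), grows as it swings open (counter-clockwise from above, free end towards the jig's +y), range 0 to 1.6. It stays where left (weak friction). A sprung ball resists with about 5 N at the handle between 0.09 and 0.045 rad, then snaps into the bar and holds it shut.
- keeper_hinge (a point): Pivot of the keeper bar at the bar's top face, 46.5 mm above the bench, at (-108, 130) mm in the jig's frame. The bar is a steel flat 25 mm wide, 8 mm thick, 165 mm long from the pivot.
- keeper_handle (a point): Grip point of the keeper's upright wooden handle, a cylinder 18 mm in diameter between 54 and 100 mm above the bench; this point is on its axis, 78 mm above the bench, 128 mm along the bar from the pivot.
- catch (a point): Sprung ball of the keeper's catch, 41 mm above the bench at (40, 130) mm in the jig's frame, on a block 32 x 36 mm; beside it at jig y = 111 mm an end lug 52 mm high.
- panel: Pine box front, 100 x 300 x 18 mm, lying loose in the jig with its long side along the jig's y; origin at the centre of its underside, 18 mm above the bench. Two 20 mm holes are already drilled in it; the rest of it is blank.
- panel_nest (a point): Fixed point of the jig where the panel's origin belongs, 18 mm above the bench, at (-35, 0) mm in the jig's frame.
- pencil: Flat carpenter's pencil, 172 x 14 x 7 mm with its point, on the front strip of the jig's base; origin under its centre. Leave it.
- stop_collar: Steel ring, 32 mm outside, 12 mm tall, on the jig's base at its -y end; origin under its centre. Leave it.
- tape: Black tape measure, 74 x 40 x 64 mm, on the robot's right; origin under its centre. Leave it.
- glue: White glue bottle, 64 mm in diameter, 170 mm tall, on the robot's left; origin under its centre. Leave it.
- drill: Cordless drill lying on its side on the robot's right, about 210 x 210 mm, 74 mm high; origin under its motor housing. Leave it.
- square: Try square, wooden stock 120 mm and steel blade 200 mm, flat on the robot's left; origin under the middle of the stock. Leave it.

How it is judged (in metres and radians):
On the way, in this order (a step that is already met when the one before it is completed fails the run):
1. the keeper bar is shut in its catch (hinge under 0.03 rad) with the carriage still at its first hole (value of joint keeper below 0.03 rad and value of joint carriage between -0.006 and 0.006 m), for 0.2 s.
2. the plunger is pulled up, out of the hole (at least 12 mm) (value of joint plunger above 0.012 m), for 0.05 s.
3. the carriage stands at the next hole and the pin is pressed fully home in it by the hand on the knob (value of joint carriage between 0.0375 and 0.0425 m and value of joint plunger below 0.0015 m and contact force between the fingers and knob above 1 N), for 0.2 s.
At the end, for the whole second after the job is handed in: Keeper bar shut in its catch (within 0.03 rad); carriage at the next hole (40 mm on, within 2.5 mm) and still; pin home (within 1.5 mm) with the gripper still pressing the knob (over 1 N); panel flat in the jig (lifted under 2.5 mm, within 5 mm of its nest) (all of step 3 and value of joint keeper below 0.03 rad and z of panel in the frame of jig below 0.0205 m and horizontal distance between panel and panel_nest below 0.005 m and velocity of joint carriage between -0.01 and 0.01 m/s); the arm keeps its last pose, push and grip.
It fails at once if the carriage is moved on while the keeper bar is still open (value of joint carriage above 0.012 m and value of joint keeper above 0.1 rad).
It fails at once if one of the other things on the bench or the jig is moved by 30 mm or more (distance of any of pencil, stop_collar, tape, glue, drill, square from where it was at the start of the episode above 0.03 m).
It also fails if it takes over 51 s, if anything falls off the work surface, if the arm or the gripper's body presses on something with over 40 N, if the wrist force passes 120 N, or if a joint passes its speed limit or range.

### The arm

A 6-joint arm with a two-finger parallel gripper is mounted at the origin on the work surface. World frame = base frame: x ahead of the robot, y to its left, z up, the work surface at z = 0. Lengths are in mm, angles in rad, forces in N, time in s.
With the tool pointing down it reaches from about 300 to 775 mm from the base axis. Payload 14.6 kg.
Tool frame: the origin (TCP) lies at the very end of the fingers, on their centre line; the grasp point (between the pads) lies 19 mm behind it; z points along the fingers, y is the line along which they close (so a half turn about z gives the same grasp; the last joint's range is limited). The gripper opens to 94 mm and grips with 3 to 60 N. Pads are 16 mm wide; open, the fingers measure 119 mm over their backs; the gripper's body (75 mm by 177 mm) begins 78 mm behind the grasp point.
Start: joints at [-1.299, 0.3, 1.521, -0, 1.321, -0.067], TCP at [182.788, -518.727, 205.446] pointing down, gripper open.
Joint ranges: [-3.03, 3.03], [-0.79, 2.21], [0.23, 2.52], [-1.04, 4.18], [0, 3.07], [-2.55, 2.55]. Speed limits (rad/s): [2.22, 2.22, 2.57, 3.14, 3.14, 3.14].

### API

Orientations are given as [roll, pitch, yaw] about the fixed x, y, z axes, in that order (R = Rz(yaw) Ry(pitch) Rx(roll)).
In Python, from cell import manip, camera, get_calibration gives the robot as it stands. The module is installed in compiled form; this text tells all that it offers.
- The arm moves only by the tool jog_arm, never from a script. Its argument "plan" is one flat list of numbers, 6 for each row, row after row: the shift along the world's x, y, z in m, then the turn, a rotation vector about the world's x, y, z in degrees. A call has 1 to 20 rows; each row is the pose to reach, as a shift and turn from the pose commanded when the call began; what a row does not reach only later rows make up. A row lasts 1/10 s, in which the tool goes at most 50 mm and 8.59 degrees, less where a joint would pass 70% of its speed; a pose out of reach is approached as far as the arm can. A call with a gripper value outside its range is refused whole. "claw" is the finger opening in m, from 0 to 0.094, set as the call begins (left out, the last holds). The fingers move at their own pace and stop on an object; "force" is the grip in N (left out, the last holds). Time passes only in rows, so rows that repeat a pose let the fingers close. It gives the time, the measured TCP pose, the force, the opening and the grip force at its end, in the units of the state.
- manip.read_state(): the state, without advancing time (a new reading comes with each control period).
- camera(name): name is "scene" or "top"; returns (picture, depth): 480x640x3 uint8, red, green, blue; 480x640 float32, mm along the optical axis (not along the pixel's ray), 0 where there is no reading.
- get_calibration(name): a dict with "fx", "fy", "cx", "cy" (pixels), "origin" and "attitude" of the camera in the world. Camera axes: x right, y down, z forward; pixel columns grow to the right and rows downward; lengths in mm; the calibration is good to about 2 mm. A picture is of the moment at which its call begins. get_calibration takes no time and is no camera call.
- manip.sign_off(): hands the job in; it is judged then, once.
The state is a dict: "clock": time; "joints": joint angles; "qd": joint speeds; "effort": joint torques, N m; "eef_pos": TCP position; "eef_rot": TCP orientation; "wrist_force": force on the tool from outside, world axes, zero at the start; "moment": the same for the moment, N m; "finger_gap": finger opening in mm; "finger_force": force on a finger pad.
Only numpy, scipy, OpenCV 4.12 (cv2) and the standard library are available. Lean on these libraries where they do the work, as an engineer would, in place of code of your own. Each camera call takes 0.05 s, during which the arm holds its last target. There are 200 camera calls.

## Working session

There is one attempt and no reset: what is moved stays moved. The work goes in short steps, Python scripts to look and compute and a tool call to move; the robot and the scene stay as the last step left them, time stands still between calls to the robot, and variables do not carry over. Pictures are saved under pics/ and viewed, at most 10 in all, crops included, and the job is handed in when it is done.

Besides the shell and the picture viewer there is one more tool, called after "Request:" in YAML: its name, and indented under it one key for each argument. jog_arm: Moves the arm, as the interface text tells. Its arguments: {"type":"object","properties":{"plan":{"type":"array"},"claw":{"type":"number"},"force":{"type":"number"}},"required":["plan"]}

```bash
mkdir -p pics; cat > h.py <<'E'
import numpy as np, cv2
from scipy.spatial.transform import Rotation as Ro
from cell import manip, camera, get_calibration
def RT(c):
    a=np.array(c["attitude"],float)
    R=a if a.shape==(3,3) else Ro.from_euler('xyz',a).as_matrix()
    return R,np.array(c["origin"],float)
def plane(n,u,v,z):
    c=get_calibration(n);R,o=RT(c)
    d=R@np.array([(u-c["cx"])/c["fx"],(v-c["cy"])/c["fy"],1.])
    return o+d*(z-o[2])/d[2]
def pts(n,dep):
    c=get_calibration(n);R,o=RT(c);v,u=np.mgrid[:480,:640]
    P=np.stack([(u-c["cx"])/c["fx"]*dep,(v-c["cy"])/c["fy"]*dep,dep],-1)
    return P@R.T+o
def snap(n,tag):
    im,d=camera(n);cv2.imwrite(f"pics/{tag}.png",im[:,:,::-1]);np.savez(f"{tag}.npz",im=im,d=d);return im,d
E
python3 - <<'E'
from h import *
for n in("top","scene"):
    print(get_calibration(n)); snap(n,n+"0")
print(manip.read_state())
E
```

```text
{'fx': 581.0533514700764, 'fy': 581.0533514700764, 'cx': 319.3310944826511, 'cy': 241.99853076669177, 'origin': array([ 316.02684721,   13.95002894, 1536.3870205 ]), 'attitude': array([-3.00319271, -0.02028989, -1.57749611])}
{'fx': 519.7884520519972, 'fy': 519.7884520519972, 'cx': 321.5007355158409, 'cy': 235.6152936528144, 'origin': array([1402.26632231,   -4.41542446, 1388.95233754]), 'attitude': array([-2.53995301,  0.00386716,  1.5710271 ])}
{'clock': 0.1, 'joints': array([-1.29860427e+00,  3.00401117e-01,  1.52151163e+00, -3.11314907e-05,
        1.32070751e+00, -6.66014956e-02]), 'qd': array([-1.83801536e-03, -3.46359374e-04, -1.56481159e-03,  1.91692337e-03,
       -1.64839819e-05,  3.08579391e-05]), 'effort': array([ 1.47387691e-03, -5.32644582e+01, -3.53285086e+01,  7.09062768e-02,
        2.34920578e-02, -9.23024822e-05]), 'eef_pos': array([ 182.71751926, -518.51270543,  204.95410126]), 'eef_rot': array([-3.14056533e+00, -3.83008589e-05,  3.38801249e-01]), 'wrist_force': array([0.22458342, 0.99039359, 0.48155378]), 'moment': array([-0.02255653, -0.03144865,  0.01839191]), 'finger_force': 0.0, 'finger_gap': 93.69409449142312}
```

View pics/top0.png

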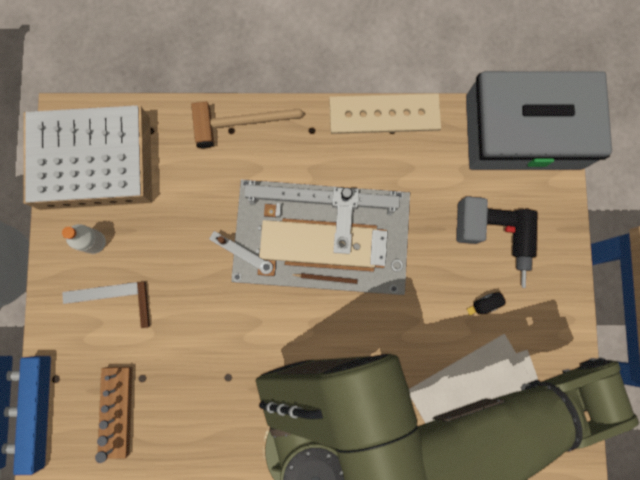

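View pics/scene0.png

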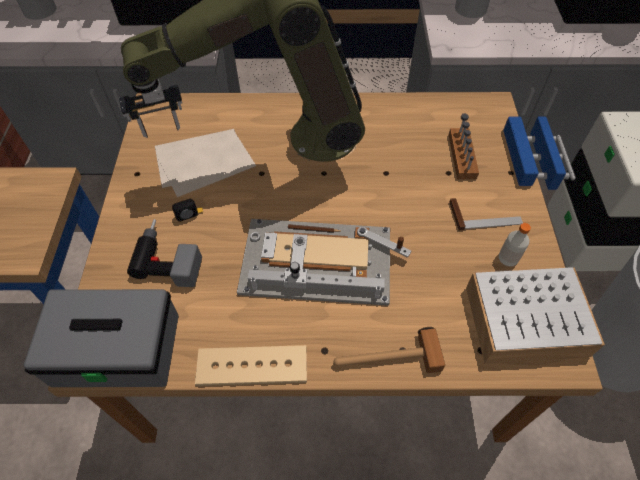

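The top view shows the jig at pixels (233–411, 180–293). The knob is near (347,194), the hinge at (266,267) and the handle at the bar end near (220,239). The scene view agrees.

```bash
python3 - <<'E'
from h import *
for n,box in(("top",(170,300,205,420)),("scene",(210,310,230,420))):
    D=np.load(n+"0.npz");im,d=D["im"],D["d"];P=pts(n,d)
    r0,r1,c0,c1=box;m=np.zeros((480,640),bool);m[r0:r1,c0:c1]=1;m&=d>0
    hsv=cv2.cvtColor(im,cv2.COLOR_RGB2HSV)
    z=P[...,2]
    base=(m&(hsv[...,1]<60)&(abs(z-18)<8)).astype(np.uint8)
    base=cv2.morphologyEx(base,cv2.MORPH_OPEN,np.ones((3,3)))
    B=P[base>0];rect=cv2.minAreaRect(B[:,:2].astype(np.float32));print(n,"base",np.median(B[:,2]),rect)
    rail=m&(abs(z-64)<4)&(hsv[...,1]<60);Q=P[rail];print("rail n",len(Q), cv2.minAreaRect(Q[:,:2].astype(np.float32)) if len(Q) else 0)
    for nm,lo,hi in(("knob",118,135),("handle",90,108)):
        k=(m&(z>lo)&(z<hi)).astype(np.uint8);N,L,S,C=cv2.connectedComponentsWithStats(k)
        for i in range(1,N):
            if S[i,4]>5: q=P[L==i];print(nm,S[i],C[i],np.median(q,0),q[:,:2].min(0),q[:,:2].max(0))
E
```

```text
top base 18.234440335771296 ((544.4795532226562, -24.130523681640625), (456.0032653808594, 274.6113586425781), 85.4510726928711)
rail n 1207 ((583.6133422851562, -1.442535400390625), (436.8606262207031, 168.4330291748047), 85.20879364013672)
knob [341 187  12  12 106] [346.35849057 192.31132075] [635.95346696 -83.06193241 128.25495318] [622.11417656 -98.58192497] [650.51116784 -70.46297748]
handle [217 235   8   8  44] [220.63636364 238.47727273] [525.86258674 229.03771494  98.38892659] [517.48906424 221.55681172] [535.14347915 239.28116488]
scene base 18.24015547283227 ((546.8717041015625, -27.393768310546875), (455.2630615234375, 279.9278259277344), 85.3571548461914)
rail n 954 ((594.825439453125, 1.9364471435546875), (450.4698791503906, 157.44737243652344), 85.56214141845703)
knob [289 262  11  10  79] [294.37974684 266.18987342] [642.16618447 -87.01289666 128.42502302] [ 627.3298237  -101.84141455] [653.62261138 -73.01611257]
handle [398 237   6   6  30] [400.53333333 239.33333333] [531.39177417 226.94982258  98.24598802] [517.97691494 218.80733769] [536.95671685 235.28528805]
```

```bash
python3 - <<'E'
import cv2
a=cv2.imread("pics/top0.png")[170:300,200:420]
cv2.imwrite("pics/crop.png",cv2.resize(a,None,fx=3.6,fy=3.6,interpolation=cv2.INTER_CUBIC))
E
```

```text
(no output)
```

View pics/crop.png

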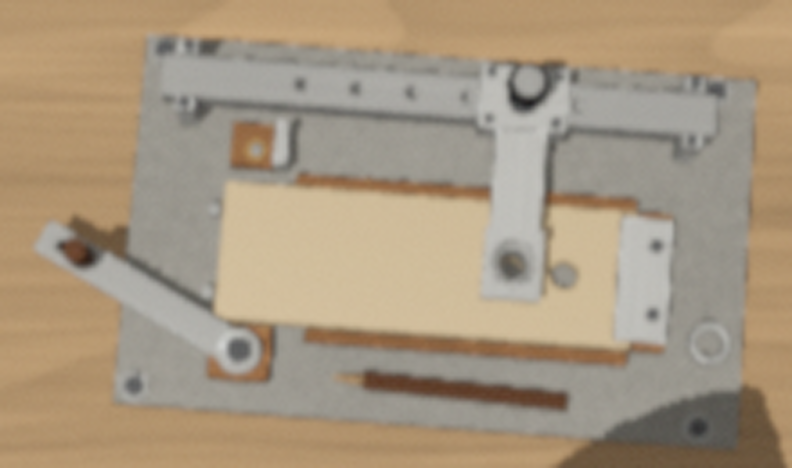

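The crop shows the keeper open at about 64°, with the hinge at (238,349) and the handle at (76,252). The carriage sits over the second hole and nothing blocks the sweep. My jig fit is origin ≈ (558.7, −19.3) with yaw −4.55°. The knob and handle depth both agree with it. Next I move above the handle at (527, 228.5), with the closing line along the bar's tangent.

Request:
jog_arm:
  plan: [0.344,0.747,0,0,0,39.7,0.344,0.747,0,0,0,39.7,0.344,0.747,0,0,0,39.7,0.344,0.747,0,0,0,39.7,0.344,0.747,0,0,0,39.7,0.344,0.747,0,0,0,39.7,0.344,0.747,0,0,0,39.7,0.344,0.747,0,0,0,39.7,0.344,0.747,0,0,0,39.7,0.344,0.747,0,0,0,39.7,0.344,0.747,0,0,0,39.7,0.344,0.747,0,0,0,39.7,0.344,0.747,0,0,0,39.7,0.344,0.747,0,0,0,39.7,0.344,0.747,0,0,0,39.7,0.344,0.747,0,0,0,39.7,0.344,0.747,0,0,0,39.7,0.344,0.747,0,0,0,39.7,0.344,0.747,0,0,0,39.7,0.344,0.747,0,0,0,39.7]
  claw: 0.06
  force: 15

```text
clock: 2.1
eef_pos: [526.5, 227.3, 205.5]
eef_rot: [-3.141, 0.0, 1.031]
wrist_force: [-0.2, -0.3, -0.2]
finger_gap: 59.8
finger_force: 0.0
```

Request:
jog_arm:
  plan: [0,0,-0.05,0,0,0,0,0,-0.1,0,0,0,0,0,-0.142,0,0,0,0,0,-0.142,0,0,0,0,0,-0.142,0,0,0]

```text
clock: 2.6
eef_pos: [527.3, 227.7, 64.9]
eef_rot: [3.141, -0.0, 1.031]
wrist_force: [1.2, 0.2, 1.0]
finger_gap: 59.9
finger_force: 0.0
```

Request:
jog_arm:
  plan: [0,0,0,0,0,0,0,0,0,0,0,0,0,0,0,0,0,0,0,0,0,0,0,0,0,0,0,0,0,0,0,0,0,0,0,0]
  claw: 0.0
  force: 15

```text
clock: 3.2
eef_pos: [526.8, 228.3, 63.6]
eef_rot: [3.141, -0.0, 1.032]
wrist_force: [-0.9, 0.6, 2.9]
finger_gap: 17.8
finger_force: 15.0
```

```bash
python3 - <<'E'
from h import *
im,d=snap("scene","s1")
a=im[190:310,230:450,::-1]
cv2.imwrite("pics/s1c.png",cv2.resize(a,None,fx=3.5,fy=3.5,interpolation=cv2.INTER_CUBIC))
s=manip.read_state();print(s["clock"],s["eef_pos"],s["wrist_force"],s["finger_gap"],s["finger_force"])
E
```

```text
3.25 [526.83581227 228.33024751  63.58791501] [-0.14737649  0.39631538  2.32502804] 17.928177842428653 15.000181496143341
```

View pics/s1c.png

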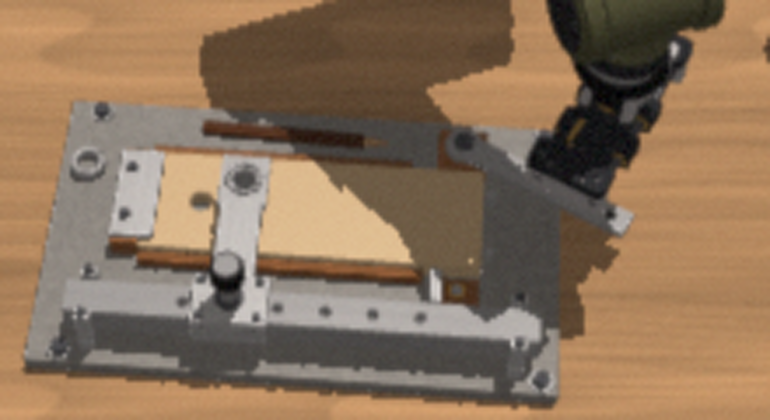

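The fingers hold the upright handle (gap 17.9 mm). I'll work out the arc about the hinge.

```bash
python3 - <<'E'
import numpy as np
v=np.array([65.4,109.4])
for t in list(np.arange(-5,-56,-5.))+[-57,-59,-61,-63,-64,-65]:
    c,s=np.cos(np.radians(t)),np.sin(np.radians(t));w=np.array([[c,-s],[s,c]])@v-v;print(t,(w/1000).round(4))
E
```

```text
-5.0 [ 0.0093 -0.0061]
-10.0 [ 0.018 -0.013]
-15.0 [ 0.0261 -0.0207]
-20.0 [ 0.0335 -0.029 ]
-25.0 [ 0.0401 -0.0379]
-30.0 [ 0.0459 -0.0474]
-35.0 [ 0.0509 -0.0573]
-40.0 [ 0.055  -0.0676]
-45.0 [ 0.0582 -0.0783]
-50.0 [ 0.0604 -0.0892]
-55.0 [ 0.0617 -0.1002]
-57 [ 0.062  -0.1047]
-59 [ 0.0621 -0.1091]
-61 [ 0.062  -0.1136]
-63 [ 0.0618 -0.118 ]
-64 [ 0.0616 -0.1202]
-65 [ 0.0614 -0.1224]
```

Request:
jog_arm:
  plan: [0.0093,-0.0061,0,0,0,-5,0.018,-0.013,0,0,0,-10,0.0261,-0.0207,0,0,0,-15,0.0335,-0.029,0,0,0,-20,0.0401,-0.0379,0,0,0,-25,0.0459,-0.0474,0,0,0,-30,0.0509,-0.0573,0,0,0,-35,0.055,-0.0676,0,0,0,-40,0.0582,-0.0783,0,0,0,-45,0.0604,-0.0892,0,0,0,-50,0.0617,-0.1002,0,0,0,-55,0.062,-0.1047,0,0,0,-57,0.062,-0.1047,0,0,0,-57,0.062,-0.1047,0,0,0,-57]

```text
clock: 4.65
eef_pos: [587.3, 123.4, 63.4]
eef_rot: [3.141, 0.004, 0.037]
wrist_force: [-12.6, -0.6, 7.6]
finger_gap: 17.8
finger_force: 15.0
```

Request:
jog_arm:
  plan: [-0.0015,-0.0044,0,0,0,-2,-0.0015,-0.0089,0,0,0,-4,-0.0017,-0.0133,0,0,0,-6,-0.0019,-0.0155,0,0,0,-7,-0.0021,-0.0177,0,0,0,-7,-0.0021,-0.0177,0,0,0,-7,-0.0021,-0.0177,0,0,0,-7]

```text
clock: 5.35
eef_pos: [586.6, 109.8, 63.5]
eef_rot: [-3.136, -0.0, -0.085]
wrist_force: [-0.2, 29.3, -0.2]
finger_gap: 17.9
finger_force: 15.0
```

```bash
python3 - <<'E'
from h import *
s=manip.read_state();v=s["eef_pos"][:2]-np.array([461.4,118.9]);print(np.degrees(np.arctan2(v[1],v[0])),s["wrist_force"],s["clock"])
E
```

```text
-4.160387013193357 [-0.17363311 29.26644739 -0.15904572] 5.35
```

The bar is against its lug: 29 N, at −4.2° against −4.55° expected. I'll relax, open, lift and check.

Request:
jog_arm:
  plan: [0,0.003,0,0,0,0,0,0.0035,0,0,0,0]

```text
clock: 5.55
eef_pos: [586.7, 110.2, 63.5]
eef_rot: [-3.141, -0.0, -0.085]
wrist_force: [-1.4, 5.9, 1.8]
finger_gap: 17.9
finger_force: 15.0
```

Request:
jog_arm:
  plan: [0,0,0,0,0,0,0,0,0,0,0,0,0,0,0,0,0,0,0,0,0.05,0,0,0,0,0,0.1,0,0,0,0,0,0.1,0,0,0]
  claw: 0.06

```text
clock: 6.15
eef_pos: [589.3, 109.4, 170.5]
eef_rot: [-3.14, -0.011, -0.086]
wrist_force: [0.1, -0.1, -0.7]
finger_gap: 59.2
finger_force: 0.0
```

Request:
jog_arm:
  plan: [0.025,-0.09,0,0,0,0,0.05,-0.194,0,0,0,0,0.05,-0.194,0,0,0,0,0.05,-0.194,0,0,0,0,0.05,-0.194,0,0,0,0,0.05,-0.194,0,0,0,0]

```text
clock: 6.75
eef_pos: [636.5, -85.8, 162.6]
eef_rot: [-3.142, 0.001, -0.088]
wrist_force: [-0.6, 0.5, 0.2]
finger_gap: 60.1
finger_force: 0.0
```

```bash
python3 - <<'E'
from h import *
for n,box in(("top",(170,300,205,420)),("scene",(210,310,230,420))):
    im,d=snap(n,n+"2");P=pts(n,d)
    r0,r1,c0,c1=box;m=np.zeros((480,640),bool);m[r0:r1,c0:c1]=1;m&=d>0
    z=P[...,2]
    for nm,lo,hi in(("knob",118,135),("handle",90,108)):
        k=(m&(z>lo)&(z<hi)).astype(np.uint8);N,L,S,C=cv2.connectedComponentsWithStats(k)
        for i in range(1,N):
            if S[i,4]>15: q=P[L==i];print(n,nm,S[i,4],C[i],np.median(q,0))
a,b=[cv2.imread(f"pics/{n}2.png") for n in("top","scene")]
f=lambda a:cv2.resize(a,(790,298),interpolation=cv2.INTER_CUBIC)
cv2.imwrite("pics/c2.png",np.vstack([f(a[170:255+0,200:420]),f(b[210:310,230:430])]))
s=manip.read_state();print(s["clock"],s["eef_pos"],s["eef_rot"],s["wrist_force"])
E
```

```text
top handle 41 [268.75609756 214.        ] [587.3072038  109.74554714  99.093202  ]
scene knob 81 [294.25925926 266.51851852] [642.78620939 -87.02016756 127.7303512 ]
scene handle 32 [361.5 256.5] [590.36936352 107.47004009  99.19415841]
6.85 [636.48969373 -83.88750175 163.12944881] [-3.14144870e+00  4.32422530e-04 -8.48752236e-02] [0.62055386 0.09925304 0.09876551]
```

View pics/c2.png

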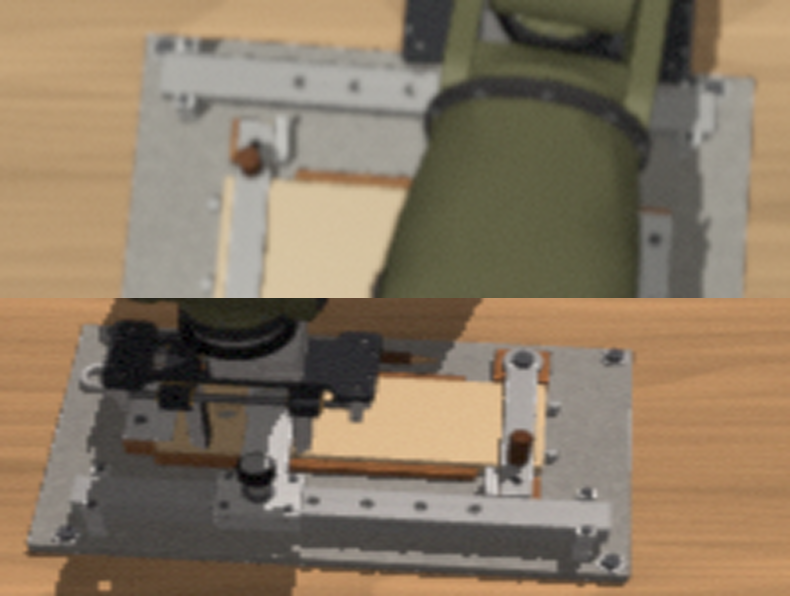

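The bar lies shut with the handle at the catch (crop pixels (246,160) and (520,446)), and the carriage has not moved. Next is gripping the knob.

Request:
jog_arm:
  plan: [0.002,-0.0015,-0.03,0,0,0,0.002,-0.0015,-0.0655,0,0,0,0.002,-0.0015,-0.0655,0,0,0,0.002,-0.0015,-0.0655,0,0,0]

```text
clock: 7.25
eef_pos: [638.8, -85.2, 98.8]
eef_rot: [-3.142, 0.0, -0.084]
wrist_force: [-0.8, 0.3, 1.1]
finger_gap: 59.9
finger_force: 0.0
```

Request:
jog_arm:
  plan: [0,0,0,0,0,0,0,0,0,0,0,0,0,0,0,0,0,0,0,0,0,0,0,0,0,0,0,0,0,0]
  claw: 0.0
  force: 40

```text
clock: 7.75
eef_pos: [638.9, -85.8, 98.4]
eef_rot: [-3.141, -0.001, -0.085]
wrist_force: [-0.8, 2.6, 1.8]
finger_gap: 27.2
finger_force: 40.0
```

Request:
jog_arm:
  plan: [0,0,0.006,0,0,0,0,0,0.012,0,0,0,0,0,0.012,0,0,0,0,0,0.012,0,0,0]

```text
clock: 8.15
eef_pos: [638.6, -86.1, 109.7]
eef_rot: [-3.142, 0.0, -0.085]
wrist_force: [4.3, 1.1, -7.1]
finger_gap: 27.4
finger_force: 40.0
```

Request:
jog_arm:
  plan: [0.0008,0.01,0,0,0,0,0.0016,0.02,0,0,0,0,0.0024,0.03,0,0,0,0,0.0032,0.0399,0,0,0,0,0.0032,0.0399,0,0,0,0,0.0032,0.0399,0,0,0,0]

```text
clock: 8.75
eef_pos: [641.9, -45.6, 109.9]
eef_rot: [-3.141, 0.0, -0.085]
wrist_force: [4.7, 0.6, -6.9]
finger_gap: 27.6
finger_force: 40.0
```

```bash
python3 - <<'E'
from h import *
s=manip.read_state();print(s["clock"],s["eef_pos"],s["wrist_force"],s["finger_gap"])
E
```

```text
8.75 [641.92217065 -45.59462409 109.90627693] [ 4.68351321  0.64556843 -6.92391661] 27.62027908334882
```

Request:
jog_arm:
  plan: [0,0,-0.004,0,0,0,0,0,-0.008,0,0,0,0,0,-0.012,0,0,0,0,0,-0.015,0,0,0,0,0,-0.0165,0,0,0,0,0,-0.0165,0,0,0]

```text
clock: 9.35
eef_pos: [642.2, -46.0, 94.2]
eef_rot: [-3.141, -0.001, -0.085]
wrist_force: [-0.1, 5.1, 4.1]
finger_gap: 27.2
finger_force: 40.0
```

Request:
jog_arm:
  plan: [0,0,-0.001,0,0,0,0,0,-0.002,0,0,0,0,0,-0.002,0,0,0,0,0,-0.002,0,0,0]

```text
clock: 9.75
eef_pos: [642.5, -46.0, 94.0]
eef_rot: [-3.141, -0.002, -0.085]
wrist_force: [-6.3, 6.2, 19.2]
finger_gap: 26.8
finger_force: 40.0
```

Hard stop reached at z = 94.0, which is the expected home height, with 39.9 mm of travel. One last look before handing in.

```bash
python3 - <<'E'
from h import *
im,d=snap("scene","s3")
cv2.imwrite("pics/s3c.png",cv2.resize(im[200:310,230:430,::-1],(790,435),interpolation=cv2.INTER_CUBIC))
P=pts("scene",d);m=np.zeros((480,640),bool);m[210:310,230:420]=1;z=P[...,2]
k=(m&(z>90)&(z<108)).astype(np.uint8);N,L,S,C=cv2.connectedComponentsWithStats(k)
for i in range(1,N):
    if S[i,4]>8:print(S[i,4],C[i],np.median(P[L==i],0))
s=manip.read_state();print(s["clock"],s["eef_pos"],s["wrist_force"],s["finger_gap"])
E
```

```text
33 [361.57575758 256.60606061] [593.37078518 108.58567434  98.43701638]
9 [301.55555556 273.66666667] [651.69233646 -65.48337662 104.24133497]
9.8 [642.44456923 -46.0249358   93.98717441] [-7.38845488  5.96541438 18.92671934] 27.43064848922989
```

View pics/s3c.png

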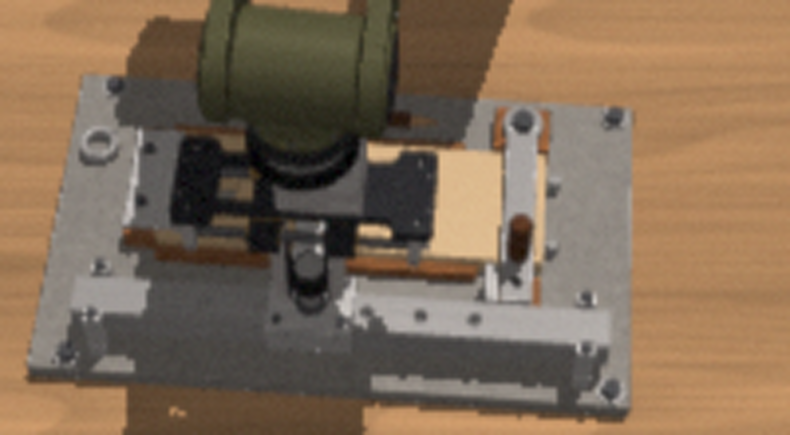

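The knob is held at crop pixel (310,265). The three free holes at 367, 420 and 474 lie beyond it, one pitch apart, so the carriage is at the next hole. The keeper is still shut at (520,240).

```bash
python3 -c "
from cell import manip
print(manip.sign_off())"
```

```text
the job is handed in; nothing more can be done
None
```

I handed the job in at about 10 s: the keeper bar is shut in its catch, the carriage is on the next hole (about 39.9 mm of travel), and the gripper is holding the knob pressed down against its stop; the sign-off did not return a verdict.

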